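Latch the probe rack onto both hooks of its stand

TASK

Hang the probe rack on its stand: lower its top bar into both hooks and press it down gently until the latch fork of each hook has closed fully over the bar, the beam being perhaps not quite level. Do not let go of the rack before both ends are home and never press with more than about 30 N in all; then leave it hanging there untouched, and leave the other things on the bench where they are.

Things in the scene. Friction and masses are not known exactly. Their poses are not given: they have to be found in the camera images.
- rack_grip (a point): Middle of the black grip tab on the probe rack: tab 12 mm thick (x), 40 mm wide (y), 26 mm high, rising from the middle of the rack's top bar. This point is 122 mm above the underside of the feet and 17 mm straight above the bar's centre line. y runs along the bar, z up. Grasp here, closing along x.
- rack: The probe rack, 0.3 to 0.5 kg: a light metal frame standing on two feet, holding six grey test probes in a row; the same front and back. Origin on its underside, below the middle; y along the top bar, z up, top of the tab 134 mm up. Legs and feet at y = +-80 mm, feet 60 mm long in x.
- rack_bar (a point): Centre of the rack's round steel top bar, 10 mm thick, 270 mm long (along y), 105 mm above the underside of the feet. Outer faces of the legs at y = +-84 mm, inner faces of the end collars (18 mm across) at +-126 mm: the hooks take the bare bar in between.
- stand: The rack stand, fixed: grey base plate, two posts at x = -62 mm, y = +-60 mm, 172 mm tall, and a cross-beam clamped to them carrying two steel hooks that point along +x, at y = +110 mm (left) and -110 mm (right). Origin on the table, straight below the mid-point of the two hook seats. The rack comes straight down, bar along the stand's y, middle over middle.
- stand_mid (a point): A point 150 mm above the stand's origin, fixed to the base. The beam's clamping differs each time and is NOT measured: where the hooks' seats (bar centre when home) really lie is 0 to 26 mm higher than this point, and the beam is up to 0.03 rad out of level, so one hook up to 6.6 mm higher than the other. The hooks spring down 1 mm per 6 N of load. Feel for it.
- fork_left (a joint): Latch fork in the left hook (+y): two dark prongs, turning about y. 0 = open; the bar, coming down, meets the lower prong about 16 mm above the seat and turns the fork; 0.78 rad = bar on the throat's floor, upper prong over it; above 0.7 is fully home. Stiff, stays where left: needs 3 N at first, some 6 N at the end, down on the bar at that hook: more than the rack's weight.
- fork_right (a joint): The same in the right hook (-y). Each hook is 16 mm wide (y); its upright throat, open at the top, is 16 mm wide in x, centred on the stand's x = 0, and flares to a mouth 28 mm wide whose top is 23 mm above the seat.
- board_small: small green circuit board, 55 x 45 mm, 16 mm high with its connectors; stays where it is. Origin at the centre of its underside.
- board_large: green circuit board, 110 x 90 mm, 16 mm high with its connectors; stays where it is. Origin at the centre of its underside.
- wire_reel: grey plastic reel standing on its flange, 48 mm across, 36 mm high; stays where it is. Origin at the centre of its underside.
- pocket_meter: black hand-held meter lying on its back, 160 x 78 x 34 mm; stays where it is. Origin at the centre of its underside.
- driver: screwdriver lying down, 170 mm long; stays where it is. Origin at the centre of its underside, its length along x.
- pen_cup: empty black plastic cup, 72 mm across, 85 mm high; stays where it is. Origin at the centre of its underside.
- parts_bin: grey four-compartment parts bin, 130 x 100 x 50 mm; stays where it is. Origin at the centre of its underside.

How it is judged:
By the outcome, as a careful person would: the job done as asked, in the order asked, and still so for the second after the job is handed in, with the robot touching nothing.
It also fails if it takes over 61 s, if anything falls off the work surface, if the arm or the gripper's body presses on something with over 40 N, if the wrist force passes 120 N, or if a joint passes its speed limit or range.

ROBOT

A 6-joint arm with a two-finger parallel gripper is mounted at the origin on the work surface. World frame = base frame: x ahead of the robot, y to its left, z up, the work surface at z = 0. Lengths are in mm, angles in rad, forces in N, time in s.
With the tool pointing down it reaches from about 350 to 775 mm from the base axis. Payload 7.3 kg.
Tool frame: the origin (TCP) lies at the very end of the fingers, on their centre line; the grasp point (between the pads) lies 19 mm behind it; z points along the fingers, y is the line along which they close (so a half turn about z gives the same grasp; the last joint's range is limited). The gripper opens to 92 mm and grips with 3 to 60 N. Pads are 19 mm wide; open, the fingers measure 130 mm over their backs; the gripper's body (75 mm by 190 mm) begins 47 mm behind the grasp point.
Start: joints at [0.975, 0.342, 1.524, -0, 1.275, -0.146], TCP at [228.253, 472.809, 203.841] pointing down, gripper open.
Joint ranges: [-2.53, 2.53], [-0.77, 2.02], [0.04, 2.7], [-1, 4.14], [0.28, 2.66], [-3.11, 3.11]. Speed limits (rad/s): [2.57, 2.57, 3.14, 3.14, 3.14, 3.14].

INTERFACE

Orientations are given as [roll, pitch, yaw] about the fixed x, y, z axes, in that order (R = Rz(yaw) Ry(pitch) Rx(roll)).
In Python, from plant import bot gives the robot as it stands.
- The arm moves only by the tool jog_arm, never from a script. Its argument "targets" is a list of rows, each an object with "xyz": the shift along the tool's x, y, z as a fraction of full scale, a list of three; "spin": the turn about the tool's z as a fraction of full scale. In form: [{"xyz": [x, y, z], "spin": spin}, ...]. A call has exactly 10 rows; each row shifts and turns the commanded pose from where the row before left it, along the tool's axes as they then stand; what a row does not reach is not made up. Full scale, the value 1, is 80 mm for a shift and 0.1 rad for a turn. A row lasts 1/8 s, in which the tool goes at most 62.5 mm and 10.7 degrees, less where a joint would pass 70% of its speed; a pose out of reach is approached as far as the arm can. A call with a number of a shift or a turn outside -1 to 1 is refused whole. A call with a gripper value outside its range is refused whole. "gripper" is the opening in per cent of the stroke, from 0 (shut) to 100 (fully open), set as the call begins (left out, the last holds). The fingers move at their own pace and stop on an object; the grip force is fixed at half the most. Time passes only in rows, so rows that do not move let the fingers close, or fill a call up. It gives the time, the measured TCP pose, the force, the opening and the grip force at its end, in the units of the state.
- bot.get_obs(): the state, without advancing time (a new reading comes with each control period).
- bot.capture(name): name is "scene" or "top" or "wrist"; returns the picture (384x512x3 uint8, blue, green, red); there is no depth.
- bot.get_calibration(name): a dict with "vfov" (degrees; the focal length in pixels is half the picture's height over the tangent of half this angle, whatever the lens; pixels are square), "cx", "cy" (the principal point, pixels), "eye" and "rotation" of the camera in the world. Camera axes: x right, y down, z forward; pixel columns grow to the right and rows downward; lengths in mm; the calibration is good to about 2 mm. A picture is of the moment at which its call begins: read the wrist's pose just before it. get_calibration takes no time and is no camera call; for the wrist camera it gives the pose at the moment of the call.
- bot.close_job(): hands the job in; it is judged then, once.
The state is a dict: "time": time; "joint_positions": joint angles; "dq": joint speeds; "tau": joint torques, N m; "tool_pos": TCP position; "tcp_rot": TCP orientation; "contact_force": force on the tool from outside, world axes, zero at the start; "moment": the same for the moment, N m; "grip_width": finger opening in mm; "finger_force": force on a finger pad.
Only numpy, scipy, OpenCV 4.12 (cv2) and the standard library are available. Lean on these libraries where they do the work, as an engineer would, in place of code of your own. Each camera call takes 0.05 s, during which the arm holds its last target. There are 200 camera calls.

## Working session

There is one attempt and no reset: what is moved stays moved. The work goes in short steps, Python scripts to look and compute and a tool call to move; the robot and the scene stay as the last step left them, time stands still between calls to the robot, and variables do not carry over. Pictures are saved under pics/ and viewed, at most 10 in all, crops included, and the job is handed in when it is done.

Besides the shell and the picture viewer there is one more tool, called after "Request:" as a command line: name --argument value ..., lists and objects as JSON in quotes. jog_arm: Moves the arm, as the interface text tells. Shift numbers are shares of 80 mm and turn numbers shares of 0.1 rad, none past 1 either way. Its arguments: {"type":"object","properties":{"targets":{"type":"array","items":{"type":"object","properties":{"xyz":{"type":"array","items":{"type":"number"}},"spin":{"type":"number"}}}},"gripper":{"type":"number"}},"required":["targets"]}

```bash
mkdir -p pics
cat > h.py <<'E'
from plant import bot
import numpy as np, cv2
def cal(n):
    c=bot.get_calibration(n); f=192/np.tan(np.radians(c["vfov"])/2)
    return np.array(c["eye"]),np.array(c["rotation"]),f,c["cx"],c["cy"]
def ray(c,u,v):
    e,R,f,cx,cy=c; d=R@np.array([(u-cx)/f,(v-cy)/f,1]); return e,d
def atz(c,u,v,z):
    e,d=ray(c,u,v); return e+d*(z-e[2])/d[2]
def proj(c,p):
    e,R,f,cx,cy=c; q=R.T@(np.array(p)-e); return cx+f*q[0]/q[2],cy+f*q[1]/q[2]
E
python3 - <<'E'
from h import *
for n in("scene","top"):
    cv2.imwrite(f"pics/{n}0.png",cv2.resize(bot.capture(n),(768,576),interpolation=cv2.INTER_CUBIC))
    c=bot.get_calibration(n);print(n,c)
o=bot.get_obs();print(o)
E
```

```text
scene {'vfov': 54.57636405127083, 'cx': 254.99541580525226, 'cy': 188.90809269834483, 'eye': array([1147.01498143, -197.1078807 ,  955.32396011]), 'rotation': array([-2.52703431, -0.01610159,  1.2201572 ])}
top {'vfov': 50.45563567109279, 'cx': 252.11985525337104, 'cy': 197.55173809925608, 'eye': array([ 483.18333076,   31.61775972, 1307.23891845]), 'rotation': array([-3.07816356, -0.00805459, -1.552124  ])}
{'time': 0.1, 'joint_positions': array([ 9.74994130e-01,  3.42653190e-01,  1.52488409e+00, -2.31415448e-05,
        1.27540768e+00, -1.46002815e-01]), 'dq': array([-0.00085681, -0.00206821, -0.00284926, -0.00082017, -0.00166061,
       -0.00044123]), 'tau': array([ 2.07288984e-03, -4.32001269e+01, -2.44696140e+01,  7.20398873e-02,
        5.26024529e-02, -6.43196677e-05]), 'tool_pos': array([228.03463409, 472.46827341, 203.22746308]), 'tcp_rot': array([-3.14025152e+00, -1.74844731e-04,  2.69179991e+00]), 'contact_force': array([ 0.15272071, -0.25329809, -1.06218663]), 'moment': array([ 0.00156079, -0.05229966,  0.02989012]), 'finger_force': 0.0, 'grip_width': 91.9061827592124}
```

Run:
```python
s=open('h.py').read().replace('np.array(c["rotation"])','Rm.from_euler("xyz",c["rotation"]).as_matrix()').replace('import numpy','from scipy.spatial.transform import Rotation as Rm\nimport numpy')
open('h.py','w').write(s)
```

```text
(no output)
```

View pics/scene0.png

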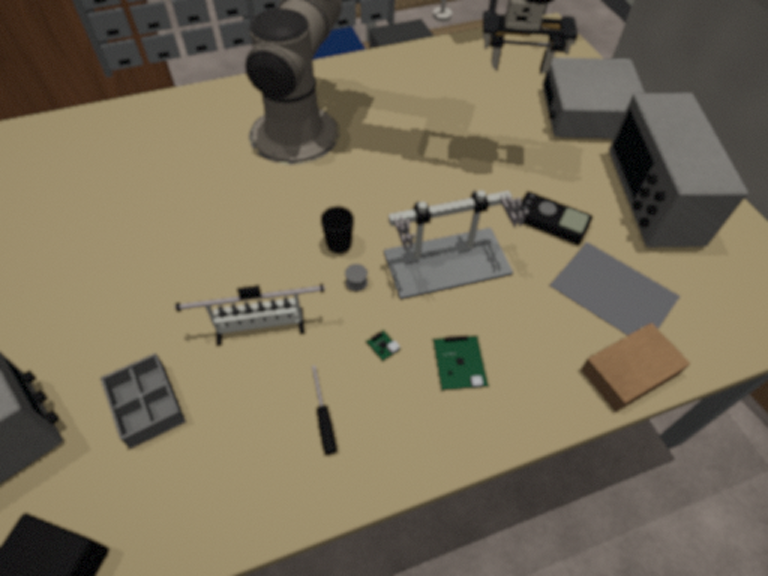

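View pics/top0.png

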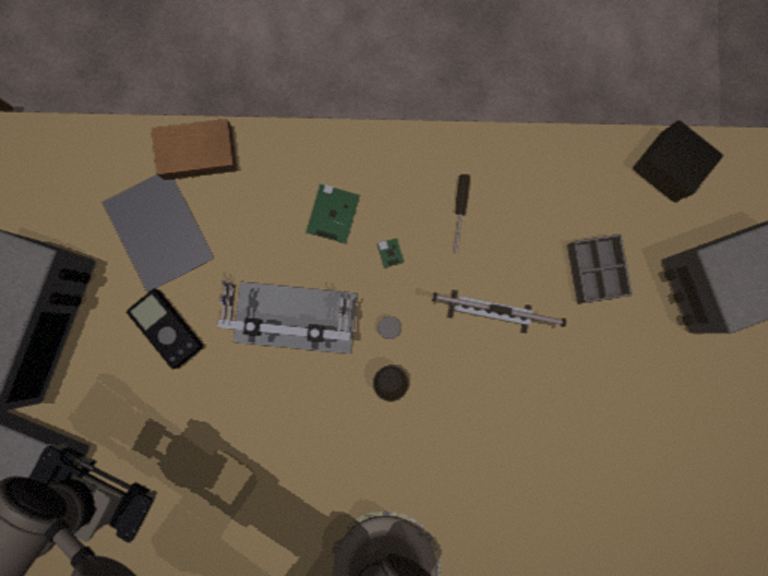

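Run:
```python
from h import *
im=bot.capture("top")
a=im[180:240,140:250];b=im[188:223,280:390]
cv2.imwrite("pics/crop.png",cv2.resize(np.vstack([a,b]),None,fx=6,fy=6,interpolation=cv2.INTER_CUBIC))
c=cal("top")
g=lambda u,v,z:atz(c,u/1.5,v/1.5,z).round(1)
print("bar ends",g(435,296,105),g(564,323,105),"tab",g(498,311,134))
print("hooks L,R tip",g(228,277,170),g(354,292,170))
print("base",[g(u,v,3) for u,v in((240,281),(357,291),(351,353),(234,344))])
c=cal("scene")
print("scene bar ends",g(179,306,105),g(322,288,105),"tab",g(249,287,134))
print("base",[g(u,v,3) for u,v in((404,294),(511,270),(385,255))])
```

```text
bar ends [562.5 -88.7 105. ] [ 514.1 -343.7  105. ] tab [ 534.  -207.4  134. ]
hooks L,R tip [586.3 304.4 170. ] [562.8  69.  170. ]
base [array([593.4, 318.6,   3. ]), array([576.8,  68.2,   3. ]), array([444.5,  78.2,   3. ]), array([458.9, 326.9,   3. ])]
scene bar ends [ 513.  -340.7  105. ] [560.7 -87.2 105. ] tab [ 535.3 -212.9  134. ]
base [array([561. ,  80.8,   3. ]), array([579.5, 318.8,   3. ]), array([452.2,  79.1,   3. ])]
```

View pics/crop.png

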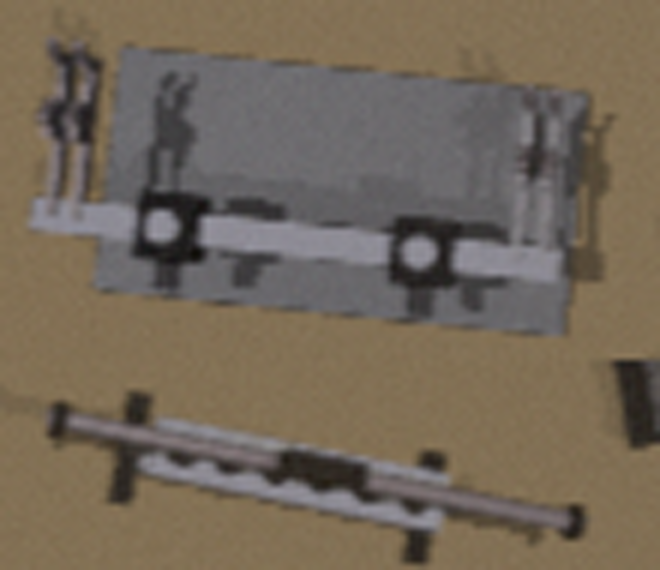

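Run:
```python
from h import *
c=cal("top")
A=lambda u,v,z:atz(c,140+u/6,180+v/6,z)
B=lambda u,v,z:atz(c,280+u/6,188+(v-360)/6,z)
l,r=B(58,420,105),B(573,521,105);print("bar",l,r,(l+r)/2,"yaw",np.arctan2(-(l-r)[0],(l-r)[1]),np.hypot(*(l-r)[:2]),"tab",B(325,470,134))
l,r=A(163,227,172),A(420,252,172);y=np.arctan2(-(l-r)[0],(l-r)[1]);m=(l+r)/2
print("post",l,r,"yaw",y,np.hypot(*(l-r)[:2]),"origin",m[:2]+62*np.array([np.cos(y),np.sin(y)]))
l,r=A(70,120,165),A(537,158,165);print("hooks",l,r,(l+r)/2,np.arctan2(-(l-r)[0],(l-r)[1]),np.hypot(*(l-r)[:2]))
print(bot.get_calibration("wrist"))
```

```text
bar [560.5148988  -87.71982603 105.        ] [ 515.53766279 -342.19263812  105.        ] [ 538.02628079 -214.95623207  105.        ] yaw -0.17493998293510396 258.4170347612683 tab [ 537.02086754 -213.63996425  134.        ]
post [494.47314121 258.73693079 172.        ] [485.14536023 139.56765757 172.        ] yaw -0.07811410508972046 119.53377421834618 origin [551.62019067 194.31414342]
hooks [543.62074994 305.08105863 165.        ] [530.01103317  86.72115722 165.        ] [536.81589156 195.90110792 165.        ] -0.062246477598367544 218.78361670021567
{'vfov': 61.84144883299023, 'cx': 258.91212648670677, 'cy': 185.67109579799097, 'eye': array([169.25194512, 501.39982302, 384.11710443]), 'rotation': array([2.89213215e+00, 7.15092329e-04, 1.12125063e+00])}
```

```bash
cat >> h.py <<'E'
def plan(tgt,yaw,n,p=None,yw=None):
    """n rows of straight motion + spin, tool pointing down; prints rows and end pose"""
    o=bot.get_obs(); p=np.array(o["tool_pos"] if p is None else p,float); yw=o["tcp_rot"][2] if yw is None else yw
    for i in range(n):
        k=n-i; d=(np.array(tgt)-p)/k; s=-(yaw-yw)/k
        x=np.array([np.cos(yw),np.sin(yw),0]); y=np.array([np.sin(yw),-np.cos(yw),0])
        r=np.round([d@x/80,d@y/80,-d[2]/80],2); sp=round(s/.1,2)
        p=p+80*(r[0]*x+r[1]*y+r[2]*np.array([0,0,-1])); yw-=.1*sp
        print('{"xyz":%s,"spin":%s},'%(list(map(float,r)),float(sp)))
    print(p.round(1),round(yw,3)); return p,yw
E
python3 - <<'E'
from h import *
p,y=plan([228,473,320],2.692,3)
p,y=plan([430,20,320],1.85,9,p,y)
p,y=plan([537,-214,230],1.396,8,p,y)
E
```

```text
{"xyz":[0.0, 0.0, -0.49],"spin":-0.0},
{"xyz":[0.0, 0.0, -0.48],"spin":-0.0},
{"xyz":[0.0, 0.01, -0.49],"spin":-0.0},
[228.4 473.2 320.1] 2.692
{"xyz":[-0.53, -0.45, 0.0],"spin":0.94},
{"xyz":[-0.56, -0.39, 0.0],"spin":0.93},
{"xyz":[-0.6, -0.34, 0.0],"spin":0.94},
{"xyz":[-0.63, -0.28, 0.0],"spin":0.93},
{"xyz":[-0.65, -0.22, 0.0],"spin":0.94},
{"xyz":[-0.67, -0.16, 0.0],"spin":0.93},
{"xyz":[-0.68, -0.1, 0.0],"spin":0.94},
{"xyz":[-0.69, -0.03, 0.0],"spin":0.93},
{"xyz":[-0.69, 0.03, 0.0],"spin":0.94},
[430.1  20.  320.1] 1.85
{"xyz":[-0.4, 0.06, 0.14],"spin":0.57},
{"xyz":[-0.39, 0.08, 0.14],"spin":0.57},
{"xyz":[-0.39, 0.11, 0.14],"spin":0.57},
{"xyz":[-0.38, 0.13, 0.14],"spin":0.57},
{"xyz":[-0.37, 0.15, 0.14],"spin":0.56},
{"xyz":[-0.37, 0.17, 0.14],"spin":0.57},
{"xyz":[-0.36, 0.18, 0.14],"spin":0.56},
{"xyz":[-0.34, 0.21, 0.15],"spin":0.57},
[ 537.1 -214.1  229.7] 1.396
```

Request:
jog_arm --targets '[{"xyz":[0,0,-0.49],"spin":0},{"xyz":[0,0,-0.48],"spin":0},{"xyz":[0,0,-0.49],"spin":0},{"xyz":[-0.53,-0.45,0],"spin":0.94},{"xyz":[-0.56,-0.39,0],"spin":0.93},{"xyz":[-0.6,-0.34,0],"spin":0.94},{"xyz":[-0.63,-0.28,0],"spin":0.93},{"xyz":[-0.65,-0.22,0],"spin":0.94},{"xyz":[-0.67,-0.16,0],"spin":0.93},{"xyz":[-0.68,-0.1,0],"spin":0.94}]'

```text
time: 1.4
tool_pos: [385.2, 118.8, 320.6]
tcp_rot: [3.141, -0.0, 2.034]
contact_force: [0.7, 0.2, -0.4]
grip_width: 91.8
finger_force: 0.0
```

Request:
jog_arm --targets '[{"xyz":[-0.69,-0.03,0],"spin":0.93},{"xyz":[-0.69,0.03,0],"spin":0.94},{"xyz":[-0.4,0.06,0.14],"spin":0.57},{"xyz":[-0.39,0.08,0.14],"spin":0.57},{"xyz":[-0.39,0.11,0.14],"spin":0.57},{"xyz":[-0.38,0.13,0.14],"spin":0.57},{"xyz":[-0.37,0.15,0.14],"spin":0.56},{"xyz":[-0.37,0.17,0.14],"spin":0.57},{"xyz":[-0.36,0.18,0.14],"spin":0.56},{"xyz":[-0.34,0.21,0.15],"spin":0.57}]' --gripper 60

```text
time: 2.65
tool_pos: [537.1, -215.5, 229.5]
tcp_rot: [-3.141, -0.0, 1.394]
contact_force: [1.0, -0.6, 0.6]
grip_width: 54.9
finger_force: 0.0
```

Run:
```python
from h import *
o=bot.get_obs();print(o["time"],o["tool_pos"],o["tcp_rot"],o["grip_width"],o["contact_force"])
c=cal("wrist");print(bot.get_calibration("wrist"))
im=bot.capture("wrist");print(proj(c,[537.5,-214.5,134]),proj(c,o["tool_pos"]))
cv2.imwrite("pics/w1.png",cv2.resize(im,(768,576)))
```

```text
2.65 [ 537.09109352 -215.48509725  229.51074373] [-3.14108688e+00 -2.89764575e-04  1.39378616e+00] 54.881755271092665 [ 0.96311466 -0.57385961  0.62758628]
{'vfov': 61.84144883299023, 'cx': 258.91212648670677, 'cy': 185.67109579799097, 'eye': array([ 549.54558957, -150.45766274,  410.32022965]), 'rotation': array([ 2.89230943e+00,  8.93867535e-04, -1.76758500e-01])}
(np.float64(258.5171826843897), np.float64(179.99937170730456)) (np.float64(257.8002779464937), np.float64(218.3863157326021))
```

View pics/w1.png

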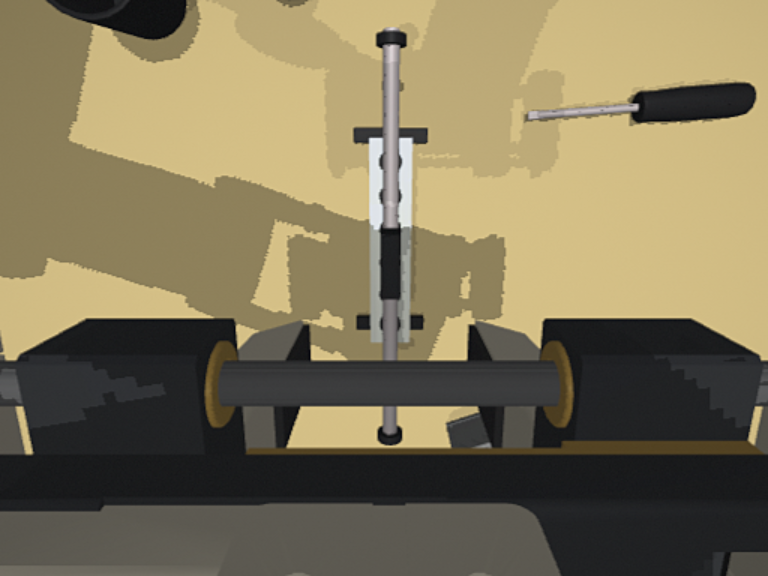

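The bar runs from (391,38) to (390,436) in this view, with the tab at (390, 228–298). It is well aligned with the tool.

Run:
```python
from h import *
c=cal("wrist");g=lambda u,v,z:atz(c,u/1.5,v/1.5,z)
l,r=g(390,436,105),g(391,38,105)
print(l,r,(l+r)/2,np.arctan2(-(l-r)[0],(l-r)[1]),np.hypot(*(l-r)[:2]),g(390.5,228,134),g(390.5,298,134),g(390.5,263,134))
```

```text
[ 516.24984348 -343.28724566  105.        ] [563.14911871 -89.05637528 105.        ] [ 539.6994811  -216.17181047  105.        ] 2.959168426743268 258.52055521787537 [ 543.86552098 -193.15177901  134.        ] [ 536.38244883 -234.28933016  134.        ] [ 540.19305161 -213.34086622  134.        ]
```

Request:
jog_arm --targets '[{"xyz":[0.02,0.02,0.2],"spin":0},{"xyz":[0,0,0.3],"spin":0},{"xyz":[0,0,0.3],"spin":0},{"xyz":[0,0,0.3],"spin":0},{"xyz":[0,0,0.2],"spin":0},{"xyz":[0,0,0.14],"spin":0},{"xyz":[0,0,0.1],"spin":0},{"xyz":[0,0,0],"spin":0},{"xyz":[0,0,0],"spin":0},{"xyz":[0,0,0],"spin":0}]'

```text
time: 3.95
tool_pos: [539.0, -213.4, 107.6]
tcp_rot: [3.14, 0.0, 1.396]
contact_force: [-0.1, -0.2, 0.1]
grip_width: 55.0
finger_force: 0.0
```

Request:
jog_arm --targets '[{"xyz":[0,0,0],"spin":0},{"xyz":[0,0,0],"spin":0},{"xyz":[0,0,0],"spin":0},{"xyz":[0,0,0],"spin":0},{"xyz":[0,0,0],"spin":0},{"xyz":[0,0,0],"spin":0},{"xyz":[0,0,0],"spin":0},{"xyz":[0,0,0],"spin":0},{"xyz":[0,0,0],"spin":0},{"xyz":[0,0,0],"spin":0}]' --gripper 0

```text
time: 5.2
tool_pos: [538.7, -213.2, 107.0]
tcp_rot: [3.142, -0.0, 1.396]
contact_force: [-0.9, -0.6, -0.2]
grip_width: 11.3
finger_force: 30.0
```

Run:
```python
from h import *
p,y=plan([538.7,-213.2,335],1.396,8)
p,y=plan([619,190,340],1.50,12,p,y)
```

```text
{"xyz":[0.0, -0.0, -0.36],"spin":-0.0},
{"xyz":[0.0, -0.0, -0.36],"spin":-0.0},
{"xyz":[0.0, -0.0, -0.35],"spin":-0.0},
{"xyz":[0.0, -0.0, -0.36],"spin":-0.0},
{"xyz":[0.0, -0.0, -0.35],"spin":-0.0},
{"xyz":[0.0, -0.0, -0.36],"spin":-0.0},
{"xyz":[0.0, -0.0, -0.35],"spin":-0.0},
{"xyz":[0.0, -0.0, -0.36],"spin":-0.0},
[ 538.7 -213.2  335. ] 1.396
{"xyz":[0.43, 0.01, -0.01],"spin":-0.09},
{"xyz":[0.43, 0.01, -0.0],"spin":-0.09},
{"xyz":[0.43, 0.02, -0.01],"spin":-0.09},
{"xyz":[0.43, 0.02, -0.0],"spin":-0.09},
{"xyz":[0.43, 0.02, -0.01],"spin":-0.09},
{"xyz":[0.43, 0.03, -0.0],"spin":-0.08},
{"xyz":[0.42, 0.03, -0.01],"spin":-0.09},
{"xyz":[0.43, 0.04, -0.0],"spin":-0.08},
{"xyz":[0.42, 0.04, -0.01],"spin":-0.09},
{"xyz":[0.43, 0.04, -0.0],"spin":-0.08},
{"xyz":[0.42, 0.05, -0.01],"spin":-0.09},
{"xyz":[0.42, 0.05, -0.0],"spin":-0.08},
[619.1 189.7 339.8] 1.5
```

Request:
jog_arm --targets '[{"xyz":[0,0,-0.1],"spin":0},{"xyz":[0,0,-0.2],"spin":0},{"xyz":[0,0,-0.35],"spin":0},{"xyz":[0,0,-0.4],"spin":0},{"xyz":[0,0,-0.4],"spin":0},{"xyz":[0,0,-0.4],"spin":0},{"xyz":[0,0,-0.4],"spin":0},{"xyz":[0,0,-0.35],"spin":0},{"xyz":[0,0,-0.2],"spin":0},{"xyz":[0,0,-0.1],"spin":0}]'

```text
time: 6.45
tool_pos: [538.8, -213.2, 340.9]
tcp_rot: [3.139, 0.001, 1.396]
contact_force: [0.2, 0.5, -4.0]
grip_width: 11.3
finger_force: 30.0
```

Request:
jog_arm --targets '[{"xyz":[0.15,0,0],"spin":0},{"xyz":[0.3,0.01,0],"spin":-0.09},{"xyz":[0.4,0.02,0],"spin":-0.09},{"xyz":[0.43,0.02,0],"spin":-0.09},{"xyz":[0.43,0.02,0],"spin":-0.09},{"xyz":[0.43,0.03,0],"spin":-0.09},{"xyz":[0.43,0.03,0],"spin":-0.09},{"xyz":[0.43,0.04,0],"spin":-0.09},{"xyz":[0.43,0.04,0],"spin":-0.09},{"xyz":[0.43,0.04,0],"spin":-0.09}]'

```text
time: 7.7
tool_pos: [600.8, 91.9, 338.0]
tcp_rot: [-3.14, -0.0, 1.478]
contact_force: [0.1, -0.3, -3.5]
grip_width: 10.9
finger_force: 30.0
```

Request:
jog_arm --targets '[{"xyz":[0.43,0.05,0],"spin":-0.08},{"xyz":[0.4,0.05,0],"spin":-0.08},{"xyz":[0.3,0.05,0],"spin":-0.08},{"xyz":[0.12,0.04,0],"spin":0},{"xyz":[0,0,0],"spin":0},{"xyz":[0,0,0],"spin":0},{"xyz":[0,0,0],"spin":0},{"xyz":[0,0,0],"spin":0},{"xyz":[0,0,0],"spin":0},{"xyz":[0,0,0],"spin":0}]'

```text
time: 8.95
tool_pos: [625.0, 188.2, 339.1]
tcp_rot: [3.141, -0.0, 1.501]
contact_force: [0.8, -0.3, -3.4]
grip_width: 11.3
finger_force: 30.0
```

Run:
```python
from h import *
o=bot.get_obs();print(o)
c=cal("wrist");im=bot.capture("wrist")
print(bot.get_calibration("wrist")["eye"])
cv2.imwrite("pics/w2.png",cv2.resize(im,(768,576)))
```

```text
{'time': 8.95, 'joint_positions': array([1.75069744e-01, 5.54912275e-01, 8.23530484e-01, 7.30400484e-05,
       1.76301647e+00, 2.45268139e-01]), 'dq': array([ 0.00268224,  0.00177956, -0.0003217 , -0.0018551 , -0.00017157,
        0.00143447]), 'tau': array([-6.26538321e-02, -5.81372273e+01, -2.79299158e+01,  8.21047160e-02,
        1.70944672e-02, -2.15675454e-04]), 'tool_pos': array([625.01485419, 188.16374093, 339.08757699]), 'tcp_rot': array([ 3.14148063e+00, -1.01945822e-04,  1.50061190e+00]), 'contact_force': array([ 0.77710099, -0.29343243, -3.44667792]), 'moment': array([-0.05943198,  0.1200181 , -0.01797796]), 'finger_force': 29.99676525592804, 'grip_width': 11.322904989971066}
[630.32401976 254.17241625 519.86206328]
```

View pics/w2.png

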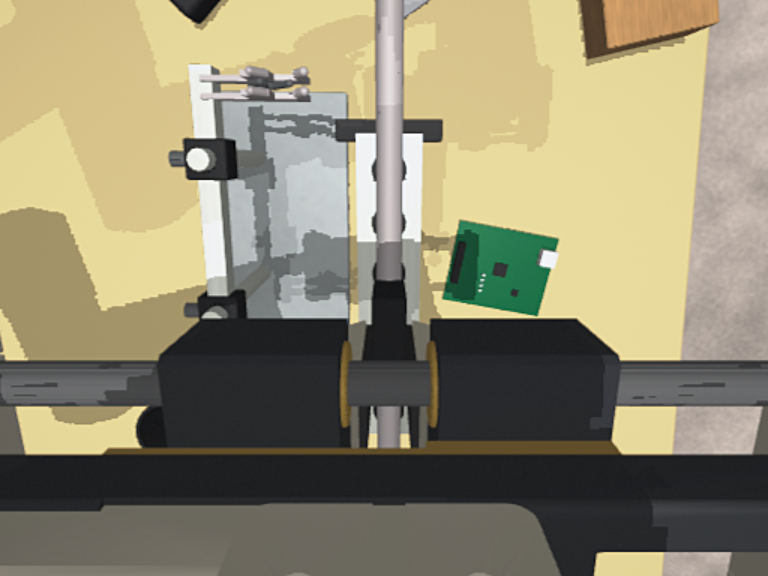

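Run:
```python
import cv2
im=cv2.imread("pics/w2.png")
cv2.imwrite("pics/w2c.png",cv2.resize(im[50:190,160:330],None,fx=4.2,fy=4.2,interpolation=cv2.INTER_CUBIC))
```

```text
(no output)
```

View pics/w2c.png

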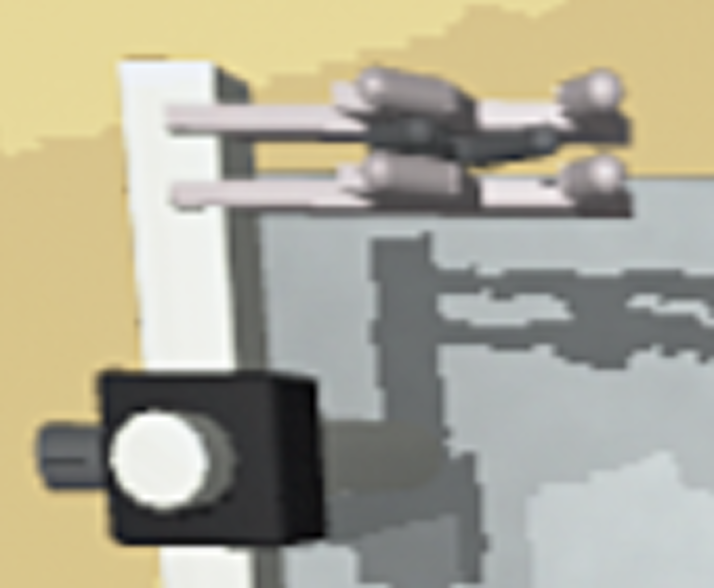

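Run:
```python
from h import *
c=cal("wrist");g=lambda u,v,z:atz(c,(160+u/4.2)/1.5,(50+v/4.2)/1.5,z)
p=g(160,458,172);print("postL",p)
for yw in(-.06,-.078):
    ex=np.array([np.cos(yw),np.sin(yw)]);ey=np.array([-ex[1],ex[0]])
    O=p[:2]+62*ex-60*ey;H=O+110*ey
    print("origin",O,"hookL",H)
for z in(173,186,199): print(z,g(490,126,z),"spacing",np.linalg.norm(g(605,126,z)-g(375,126,z)))
for z in (158,172): print("beam rear L end/at post",z,g(120,65,z),g(160,560,z))
print("top cam L hook",[atz(cal("top"),140+70/6,180+(y)/6,185) for y in(45,120)])
```

```text
postL [496.80486287 261.43354478 172.        ]
origin [555.09545595 197.82374398] hookL [561.69149667 307.62580337]
origin [553.94109854 196.78487447] hookL [562.51240107 306.45042409]
173 [558.63611609 308.91969161 173.        ] spacing 36.89125181676916
186 [561.32289809 306.86782531 186.        ] spacing 35.508609191982686
199 [564.00968009 304.81595901 199.        ] spacing 34.12596656719633
beam rear L end/at post 158 [495.40029948 324.98362811 158.        ] [488.51644154 244.45911156 158.        ]
beam rear L end/at post 172 [500.62033296 322.24402905 172.        ] [494.00280305 244.83490742 172.        ]
top cam L hook [array([577.08230461, 301.47617435, 185.        ]), array([542.56252266, 300.29286074, 185.        ])]
```

Request:
jog_arm --targets '[{"xyz":[0,-0.1,0],"spin":0.08},{"xyz":[0.01,-0.2,0],"spin":0},{"xyz":[0.02,-0.3,0],"spin":0},{"xyz":[0.02,-0.2,0],"spin":0},{"xyz":[0,-0.1,0.1],"spin":0},{"xyz":[0,0,0.3],"spin":0},{"xyz":[0,0,0.4],"spin":0},{"xyz":[0,0,0.3],"spin":0},{"xyz":[0,0,0.2],"spin":0},{"xyz":[0,0,0.04],"spin":0}]'

```text
time: 10.25
tool_pos: [552.5, 197.8, 231.0]
tcp_rot: [-3.14, 0.001, 1.493]
contact_force: [-0.7, -0.0, -2.5]
grip_width: 10.8
finger_force: 30.0
```

Run:
```python
from h import *
c=cal("wrist");im=bot.capture("wrist");s=bot.capture("scene");t=bot.capture("top")
o=bot.get_obs();print(o["tool_pos"],o["tcp_rot"],o["contact_force"],o["moment"])
cv2.imwrite("pics/w3raw.png",im);cv2.imwrite("pics/s3raw.png",s);cv2.imwrite("pics/t3raw.png",t)
w=cv2.resize(im[:215,100:400],(800,573),interpolation=cv2.INTER_CUBIC)
cv2.imwrite("pics/w3.png",w)
for q in([562,307,188],[553.5,197,232]):print(proj(c,q))
```

```text
[553.64661209 197.93754546 232.67280559] [ 3.14040468e+00 -4.32746405e-04  1.49276838e+00] [ 0.58381534 -0.20498348 -3.59821898] [-0.06204972  0.04601029  0.04295384]
(np.float64(259.60767408390797), np.float64(34.17931142460381))
(np.float64(259.6055976679264), np.float64(219.99890732070784))
```

View pics/w3.png

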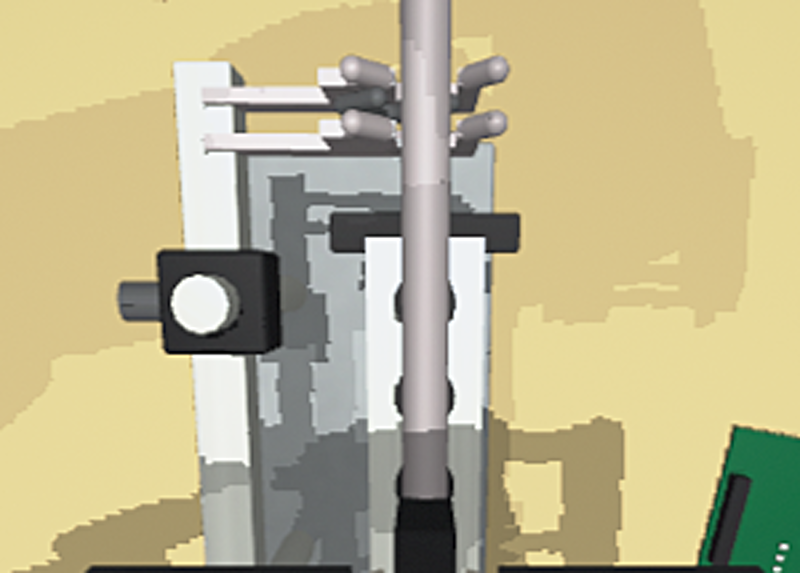

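Run:
```python
from h import *
c=cal("wrist");g=lambda u,v,z:atz(c,100+u/2.667,v/2.667,z)
for z in(160,170):
    a,b=g(175,65,z),g(205,565,z);print("beam yaw",np.arctan2(-(a-b)[0],(a-b)[1]),a,b)
print("postL",g(200,303,172))
t=cal("top");A=lambda u,v,z:atz(t,140+u/6,180+v/6,z)
for z1,z2 in((160,160),(163,157),(157,163)):
    a,b=A(32,214,z1),A(562,264,z2);print("top beam yaw",np.arctan2(-(a-b)[0],(a-b)[1]))
s=cv2.imread("pics/s3raw.png")
for q in([562,307,188],[545,87.5,188]): print(proj(cal("scene"),q))
x0=240;y0=90
cv2.imwrite("pics/s3.png",cv2.resize(s[y0:y0+97,x0:x0+130],(780,582),interpolation=cv2.INTER_CUBIC))
```

```text
beam yaw -0.08390752144300266 [496.58978942 324.76972526 160.        ] [484.61529123 182.39413437 160.        ]
beam yaw -0.0839075214430026 [499.06357059 322.36514742 170.        ] [487.56145441 185.60613149 170.        ]
postL [497.47407952 261.85334413 172.        ]
top beam yaw -0.07520943102196066
top beam yaw -0.07532682703472748
top beam yaw -0.07509285442730126
(np.float64(347.44601001061915), np.float64(137.20486007705455))
(np.float64(272.7335774533181), np.float64(152.4759082861163))
```

View pics/s3.png

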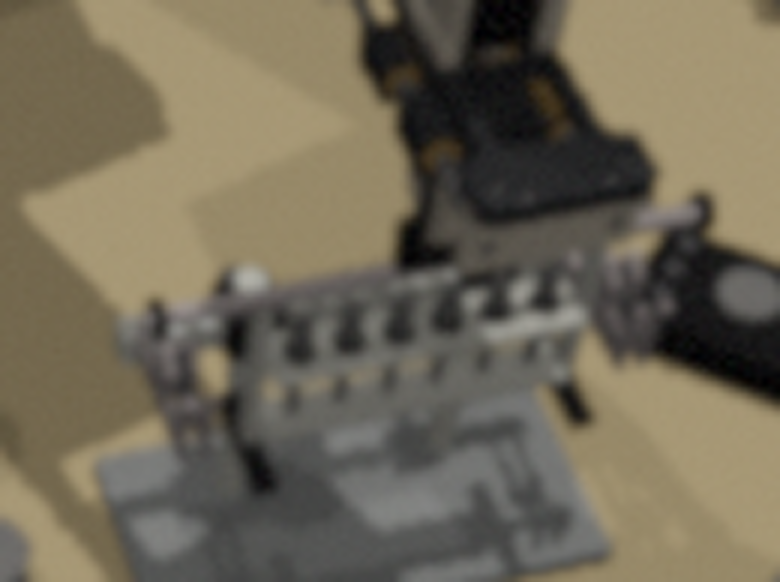

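Request:
jog_arm --targets '[{"xyz":[0,0,0.05],"spin":0},{"xyz":[0,0,0.1],"spin":0},{"xyz":[0,0,0.1],"spin":0},{"xyz":[0,0,0.05],"spin":0},{"xyz":[0,0,0.02],"spin":0},{"xyz":[0,0,0.02],"spin":0},{"xyz":[0,0,0],"spin":0},{"xyz":[0,0,0],"spin":0},{"xyz":[0,0,0],"spin":0},{"xyz":[0,0,0],"spin":0}]'

```text
time: 11.65
tool_pos: [553.6, 197.8, 204.7]
tcp_rot: [3.141, -0.0, 1.493]
contact_force: [0.2, 0.1, -3.8]
grip_width: 11.0
finger_force: 30.0
```

Request:
jog_arm --targets '[{"xyz":[0,0,0.01],"spin":0},{"xyz":[0,0,0.01],"spin":0},{"xyz":[0,0,0.01],"spin":0},{"xyz":[0,0,0.01],"spin":0},{"xyz":[0,0,0.01],"spin":0},{"xyz":[0,0,0.01],"spin":0},{"xyz":[0,0,0],"spin":0},{"xyz":[0,0,0],"spin":0},{"xyz":[0,0,0],"spin":0},{"xyz":[0,0,0],"spin":0}]'

```text
time: 12.9
tool_pos: [553.5, 197.8, 199.9]
tcp_rot: [3.142, -0.0, 1.493]
contact_force: [0.9, -0.4, -3.5]
grip_width: 11.2
finger_force: 30.0
```

Request:
jog_arm --targets '[{"xyz":[0,0,0.01],"spin":0},{"xyz":[0,0,0.01],"spin":0},{"xyz":[0,0,0.01],"spin":0},{"xyz":[0,0,0.01],"spin":0},{"xyz":[0,0,0.01],"spin":0},{"xyz":[0,0,0],"spin":0},{"xyz":[0,0,0],"spin":0},{"xyz":[0,0,0],"spin":0},{"xyz":[0,0,0],"spin":0},{"xyz":[0,0,0],"spin":0}]'

```text
time: 14.15
tool_pos: [553.5, 197.8, 195.9]
tcp_rot: [3.142, -0.0, 1.493]
contact_force: [-0.2, -0.0, -3.1]
grip_width: 11.1
finger_force: 30.0
```

Request:
jog_arm --targets '[{"xyz":[0,0,0.01],"spin":0},{"xyz":[0,0,0.01],"spin":0},{"xyz":[0,0,0.01],"spin":0},{"xyz":[0,0,0.01],"spin":0},{"xyz":[0,0,0.01],"spin":0},{"xyz":[0,0,0],"spin":0},{"xyz":[0,0,0],"spin":0},{"xyz":[0,0,0],"spin":0},{"xyz":[0,0,0],"spin":0},{"xyz":[0,0,0],"spin":0}]'

```text
time: 15.4
tool_pos: [553.5, 197.8, 191.9]
tcp_rot: [3.142, -0.0, 1.493]
contact_force: [-0.4, 0.5, -3.2]
grip_width: 11.2
finger_force: 30.0
```

Request:
jog_arm --targets '[{"xyz":[0,0,0.01],"spin":0},{"xyz":[0,0,0.01],"spin":0},{"xyz":[0,0,0.01],"spin":0},{"xyz":[0,0,0.01],"spin":0},{"xyz":[0,0,0.01],"spin":0},{"xyz":[0,0,0],"spin":0},{"xyz":[0,0,0],"spin":0},{"xyz":[0,0,0],"spin":0},{"xyz":[0,0,0],"spin":0},{"xyz":[0,0,0],"spin":0}]'

```text
time: 16.65
tool_pos: [553.5, 197.8, 187.9]
tcp_rot: [3.141, -0.0, 1.493]
contact_force: [0.1, -0.1, -3.8]
grip_width: 11.5
finger_force: 30.0
```

Request:
jog_arm --targets '[{"xyz":[0,0,0.01],"spin":0},{"xyz":[0,0,0.01],"spin":0},{"xyz":[0,0,0.01],"spin":0},{"xyz":[0,0,0.01],"spin":0},{"xyz":[0,0,0.01],"spin":0},{"xyz":[0,0,0],"spin":0},{"xyz":[0,0,0],"spin":0},{"xyz":[0,0,0],"spin":0},{"xyz":[0,0,0],"spin":0},{"xyz":[0,0,0],"spin":0}]'

```text
time: 17.9
tool_pos: [553.6, 197.9, 184.0]
tcp_rot: [3.141, -0.0, 1.493]
contact_force: [-0.2, -0.1, 1.5]
grip_width: 11.2
finger_force: 30.0
```

Run:
```python
from h import *
o=bot.get_obs();print(o["tool_pos"],o["contact_force"],o["moment"])
```

```text
[553.60977953 197.86878649 183.96546486] [-0.18349322 -0.06686312  1.50454033] [-0.08109404  0.23070125 -0.00582643]
```

Request:
jog_arm --targets '[{"xyz":[0,0,0.01],"spin":0},{"xyz":[0,0,0.01],"spin":0},{"xyz":[0,0,0.01],"spin":0},{"xyz":[0,0,0.01],"spin":0},{"xyz":[0,0,0.01],"spin":0},{"xyz":[0,0,0],"spin":0},{"xyz":[0,0,0],"spin":0},{"xyz":[0,0,0],"spin":0},{"xyz":[0,0,0],"spin":0},{"xyz":[0,0,0],"spin":0}]'

```text
time: 19.15
tool_pos: [554.0, 197.9, 180.5]
tcp_rot: [3.14, -0.0, 1.493]
contact_force: [-1.2, 0.4, 6.1]
grip_width: 11.4
finger_force: 30.0
```

Run:
```python
from h import *
o=bot.get_obs();print(o["tool_pos"],o["contact_force"],o["moment"])
```

```text
[554.00383344 197.86947591 180.53614183] [-1.21583099  0.43241004  6.14823276] [-0.11957226  0.18925067 -0.00923026]
```

Request:
jog_arm --targets '[{"xyz":[0,0,0.01],"spin":0},{"xyz":[0,0,0.01],"spin":0},{"xyz":[0,0,0.01],"spin":0},{"xyz":[0,0,0.01],"spin":0},{"xyz":[0,0,0],"spin":0},{"xyz":[0,0,0],"spin":0},{"xyz":[0,0,0],"spin":0},{"xyz":[0,0,0],"spin":0},{"xyz":[0,0,0],"spin":0},{"xyz":[0,0,0],"spin":0}]'

```text
time: 20.4
tool_pos: [554.5, 197.8, 177.6]
tcp_rot: [3.139, -0.001, 1.493]
contact_force: [-0.1, 0.0, 6.3]
grip_width: 10.8
finger_force: 30.0
```

Run:
```python
from h import *
o=bot.get_obs();print(o["tool_pos"],o["contact_force"],o["moment"])
```

```text
[554.48880889 197.84854796 177.57989874] [-0.05749792  0.0427027   6.28909317] [-0.14607605  0.00491188 -0.03704635]
```

Request:
jog_arm --targets '[{"xyz":[0,0,0.01],"spin":0},{"xyz":[0,0,0.01],"spin":0},{"xyz":[0,0,0.01],"spin":0},{"xyz":[0,0,0.01],"spin":0},{"xyz":[0,0,0],"spin":0},{"xyz":[0,0,0],"spin":0},{"xyz":[0,0,0],"spin":0},{"xyz":[0,0,0],"spin":0},{"xyz":[0,0,0],"spin":0},{"xyz":[0,0,0],"spin":0}]'

```text
time: 21.65
tool_pos: [554.9, 197.9, 174.6]
tcp_rot: [3.138, -0.001, 1.493]
contact_force: [1.7, -1.4, 5.8]
grip_width: 11.6
finger_force: 30.0
```

Run:
```python
from h import *
o=bot.get_obs();print(o["tool_pos"],o["contact_force"],o["moment"])
```

```text
[554.9232583  197.92186174 174.59369409] [ 1.6860693  -1.37183094  5.76024462] [-0.14765968 -0.23138401 -0.02116751]
```

Request:
jog_arm --targets '[{"xyz":[0,0,0.01],"spin":0},{"xyz":[0,0,0.01],"spin":0},{"xyz":[0,0,0.01],"spin":0},{"xyz":[0,0,0],"spin":0},{"xyz":[0,0,0],"spin":0},{"xyz":[0,0,0],"spin":0},{"xyz":[0,0,0],"spin":0},{"xyz":[0,0,0],"spin":0},{"xyz":[0,0,0],"spin":0},{"xyz":[0,0,0],"spin":0}]'

```text
time: 22.9
tool_pos: [555.1, 197.8, 172.4]
tcp_rot: [3.137, -0.001, 1.493]
contact_force: [1.5, -0.7, 7.1]
grip_width: 11.2
finger_force: 30.0
```

Run:
```python
from h import *
o=bot.get_obs();print(o["tool_pos"],o["contact_force"],o["moment"])
```

```text
[555.05649945 197.78181226 172.35231261] [ 1.53363992 -0.70841757  7.12347096] [-0.23291557 -0.19453239 -0.02844862]
```

Request:
jog_arm --targets '[{"xyz":[0,0,0.01],"spin":0},{"xyz":[0,0,0.01],"spin":0},{"xyz":[0,0,0.01],"spin":0},{"xyz":[0,0,0],"spin":0},{"xyz":[0,0,0],"spin":0},{"xyz":[0,0,0],"spin":0},{"xyz":[0,0,0],"spin":0},{"xyz":[0,0,0],"spin":0},{"xyz":[0,0,0],"spin":0},{"xyz":[0,0,0],"spin":0}]'

```text
time: 24.15
tool_pos: [555.0, 197.8, 169.9]
tcp_rot: [3.137, -0.001, 1.493]
contact_force: [0.8, 0.1, 7.4]
grip_width: 11.1
finger_force: 30.0
```

Run:
```python
from h import *
o=bot.get_obs();print(o["tool_pos"],o["contact_force"],o["moment"])
```

```text
[555.04034481 197.82732027 169.85113539] [0.84305358 0.14536648 7.37302985] [-0.24116971 -0.23111879  0.01597628]
```

Request:
jog_arm --targets '[{"xyz":[0,0,0.01],"spin":0},{"xyz":[0,0,0.01],"spin":0},{"xyz":[0,0,0],"spin":0},{"xyz":[0,0,0],"spin":0},{"xyz":[0,0,0],"spin":0},{"xyz":[0,0,0],"spin":0},{"xyz":[0,0,0],"spin":0},{"xyz":[0,0,0],"spin":0},{"xyz":[0,0,0],"spin":0},{"xyz":[0,0,0],"spin":0}]'

```text
time: 25.4
tool_pos: [554.9, 197.9, 168.3]
tcp_rot: [3.138, -0.001, 1.493]
contact_force: [1.7, -0.4, 7.2]
grip_width: 11.1
finger_force: 30.0
```

Run:
```python
from h import *
o=bot.get_obs();print(o["tool_pos"],o["contact_force"],o["moment"])
```

```text
[554.93697448 197.90286555 168.26486995] [ 1.71412337 -0.41910672  7.21398412] [-0.17878241 -0.15401687 -0.05244519]
```

Request:
jog_arm --targets '[{"xyz":[0,0,0.01],"spin":0},{"xyz":[0,0,0.01],"spin":0},{"xyz":[0,0,0],"spin":0},{"xyz":[0,0,0],"spin":0},{"xyz":[0,0,0],"spin":0},{"xyz":[0,0,0],"spin":0},{"xyz":[0,0,0],"spin":0},{"xyz":[0,0,0],"spin":0},{"xyz":[0,0,0],"spin":0},{"xyz":[0,0,0],"spin":0}]'

```text
time: 26.65
tool_pos: [554.8, 197.9, 166.7]
tcp_rot: [3.138, -0.001, 1.493]
contact_force: [0.7, -0.3, 7.4]
grip_width: 11.4
finger_force: 30.0
```

Run:
```python
from h import *
o=bot.get_obs();print(o["tool_pos"],o["contact_force"],o["moment"])
```

```text
[554.79673679 197.9109444  166.72950788] [ 0.69231412 -0.30675276  7.41108046] [-0.17216569 -0.01665339 -0.02477   ]
```

Request:
jog_arm --targets '[{"xyz":[0,0,0.01],"spin":0},{"xyz":[0,0,0.01],"spin":0},{"xyz":[0,0,0],"spin":0},{"xyz":[0,0,0],"spin":0},{"xyz":[0,0,0],"spin":0},{"xyz":[0,0,0],"spin":0},{"xyz":[0,0,0],"spin":0},{"xyz":[0,0,0],"spin":0},{"xyz":[0,0,0],"spin":0},{"xyz":[0,0,0],"spin":0}]'

```text
time: 27.9
tool_pos: [554.9, 197.8, 165.7]
tcp_rot: [3.137, -0.001, 1.493]
contact_force: [-0.2, -1.3, 10.3]
grip_width: 11.3
finger_force: 30.0
```

Run:
```python
from h import *
o=bot.get_obs();print(o["tool_pos"],o["contact_force"],o["moment"])
im=bot.capture("wrist")
cv2.imwrite("pics/w4.png",cv2.resize(im[:280,60:420],(720,560),interpolation=cv2.INTER_CUBIC))
```

```text
[554.89111484 197.84403665 165.67044837] [-0.15739148 -1.31607218 10.28877281] [-0.29394088  0.11096962  0.005798  ]
```

View pics/w4.png

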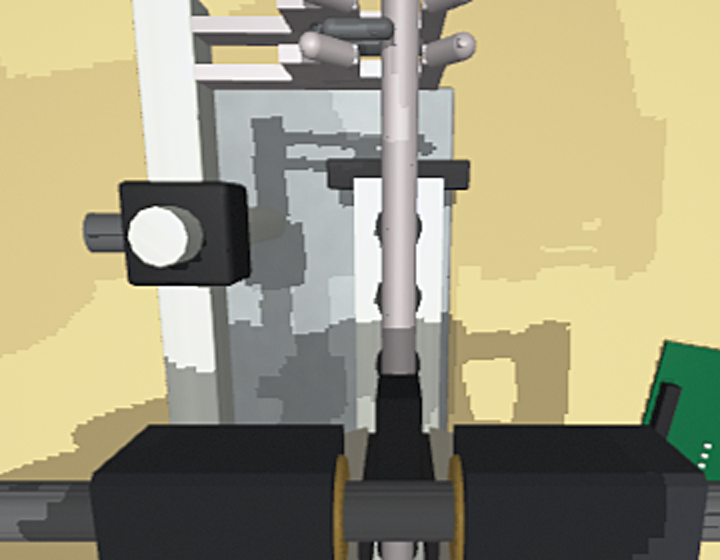

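Request:
jog_arm --targets '[{"xyz":[0,0,0.01],"spin":0},{"xyz":[0,0,0],"spin":0},{"xyz":[0,0,0],"spin":0},{"xyz":[0,0,0],"spin":0},{"xyz":[0,0,0],"spin":0},{"xyz":[0,0,0],"spin":0},{"xyz":[0,0,0],"spin":0},{"xyz":[0,0,0],"spin":0},{"xyz":[0,0,0],"spin":0},{"xyz":[0,0,0],"spin":0}]'

```text
time: 29.2
tool_pos: [555.0, 197.9, 165.3]
tcp_rot: [3.137, -0.001, 1.493]
contact_force: [-1.1, -1.4, 12.5]
grip_width: 11.3
finger_force: 30.0
```

Run:
```python
from h import *
o=bot.get_obs();print(o["tool_pos"],o["contact_force"],o["moment"])
```

```text
[554.99262171 197.85688176 165.25870342] [-1.11359013 -1.39667841 12.455648  ] [-0.28933759  0.27191738  0.01757592]
```

Request:
jog_arm --targets '[{"xyz":[0,0,0.01],"spin":0},{"xyz":[0,0,0],"spin":0},{"xyz":[0,0,0],"spin":0},{"xyz":[0,0,0],"spin":0},{"xyz":[0,0,0],"spin":0},{"xyz":[0,0,0],"spin":0},{"xyz":[0,0,0],"spin":0},{"xyz":[0,0,0],"spin":0},{"xyz":[0,0,0],"spin":0},{"xyz":[0,0,0],"spin":0}]'

```text
time: 30.45
tool_pos: [555.1, 197.8, 164.8]
tcp_rot: [3.136, -0.001, 1.493]
contact_force: [-1.2, -1.9, 15.1]
grip_width: 10.9
finger_force: 30.0
```

Run:
```python
from h import *
o=bot.get_obs();print(o["tool_pos"],o["contact_force"],o["moment"])
```

```text
[555.10881959 197.84991803 164.8385428 ] [-1.18638238 -1.90474901 15.10453761] [-0.36592386  0.36332095 -0.04900607]
```

Run:
```python
from h import *
im=bot.capture("wrist");cv2.imwrite("pics/w5raw.png",im)
old=cv2.cvtColor(cv2.resize(cv2.imread("pics/w4.png"),(360,280),interpolation=cv2.INTER_AREA),cv2.COLOR_BGR2GRAY)
g=cv2.cvtColor(im,cv2.COLOR_BGR2GRAY)
for r in(10,12,14,16,18): print(r,old[r,180:220:2],g[r,240:280:2])
```

```text
10 [ 96  94  94  95  94  97  99  88 168 207 216 201 181 167 141 154  74  79
  78  77] [ 96  95  95  95  96  98  98  87 178 210 215 199 180 165 127 128  76  80
  78  77]
12 [126 127 116 117 116 117 117  99  77 211 216 202 182 166 140 161  74  80
  78  79] [128 128 117 116 118 117 116  97 110 214 215 200 179 164 128 128  77  78
  78  78]
14 [125 126 109 109 111 110 107  98  69 198 217 202 182 166 141  96  79  80
  81  80] [126 127 110 110 111 111 106  97  67 216 214 199 180 165 133  84  77  80
  78  77]
16 [101 101  92  95  94  89  89  85  63 214 215 201 182 167 143  74  79  79
  79  77] [100 102 100 100  94  89  90  84  62 216 215 200 179 164 136  74  80  79
  78  75]
18 [ 80  79  79  73  71  68  68  58  98 211 215 201 182 167 141  74  80  79
  78  72] [ 80  68  81  80  73  70  70  53 100 216 214 200 180 165 135  72  79  78
  78  72]
```

Request:
jog_arm --targets '[{"xyz":[0,0,0.01],"spin":0},{"xyz":[0,0,0],"spin":0},{"xyz":[0,0,0],"spin":0},{"xyz":[0,0,0],"spin":0},{"xyz":[0,0,0],"spin":0},{"xyz":[0,0,0],"spin":0},{"xyz":[0,0,0],"spin":0},{"xyz":[0,0,0],"spin":0},{"xyz":[0,0,0],"spin":0},{"xyz":[0,0,0],"spin":0}]'

```text
time: 31.75
tool_pos: [555.2, 197.9, 164.4]
tcp_rot: [3.136, -0.001, 1.493]
contact_force: [-2.5, -1.5, 17.1]
grip_width: 11.5
finger_force: 30.1
```

Run:
```python
from h import *
o=bot.get_obs();print(o["tool_pos"],o["contact_force"],o["moment"])
im=bot.capture("wrist");s=bot.capture("scene");c=cal("scene");w=cal("wrist")
# tilt of the bar seen in the scene camera / where its ends should be if level
for q in([564,327.5,163],[543.5,68,163],[562.5,308,163],[545,88,163]):print(proj(c,q),proj(w,q))
cv2.imwrite("pics/s6raw.png",s);cv2.imwrite("pics/w6raw.png",im)
a=cv2.resize(im[:50,190:310],(720,300),interpolation=cv2.INTER_CUBIC)
(ul,vl),(ur,vr)=proj(c,[562.5,308,163]),proj(c,[545,88,163])
f=lambda u,v:cv2.resize(s[int(v)-18:int(v)+18,int(u)-23:int(u)+23],(360,282),interpolation=cv2.INTER_CUBIC)
cv2.imwrite("pics/c6.png",np.vstack([a,np.hstack([f(ul,vl),f(ur,vr)])]))
```

```text
[555.15530799 197.86472365 164.39870644] [-2.5317376  -1.48490661 17.0716134 ] [-0.36513593  0.48782577 -0.02986867]
(np.float64(352.1930341798618), np.float64(141.9553689771969)) (np.float64(254.9855974455356), np.float64(-27.08744678008145))
(np.float64(265.4702760169919), np.float64(159.80852461910717)) (np.float64(255.74470269909753), np.float64(393.02910948974056))
(np.float64(345.92913274629655), np.float64(143.25620461443268)) (np.float64(255.14100931212093), np.float64(15.747370128725265))
(np.float64(272.4044287305829), np.float64(158.35785720045678)) (np.float64(255.58576481877876), np.float64(369.35019939638835))
```

View pics/c6.png

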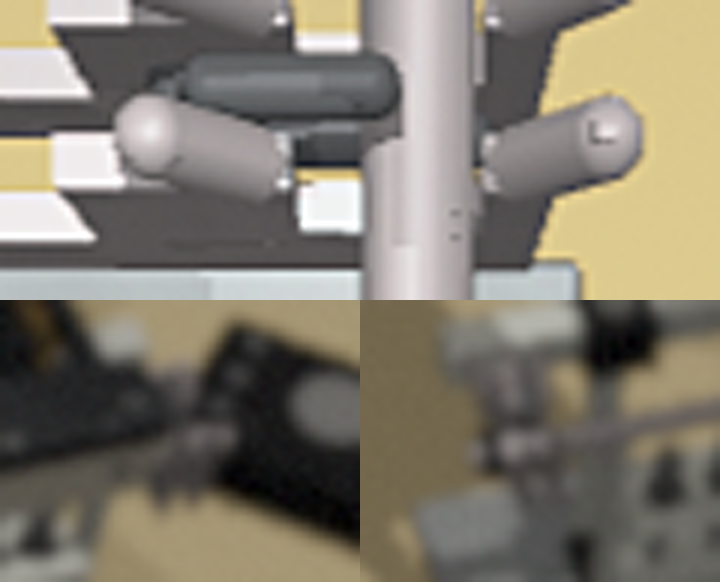

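Request:
jog_arm --targets '[{"xyz":[0,-0.01,0],"spin":0},{"xyz":[0,-0.01,0],"spin":0},{"xyz":[0,-0.01,0],"spin":0},{"xyz":[0,0,0],"spin":0},{"xyz":[0,0,0],"spin":0},{"xyz":[0,0,0],"spin":0},{"xyz":[0,0,0],"spin":0},{"xyz":[0,0,0],"spin":0},{"xyz":[0,0,0],"spin":0},{"xyz":[0,0,0],"spin":0}]'

```text
time: 33.1
tool_pos: [554.2, 197.9, 164.7]
tcp_rot: [3.133, -0.002, 1.493]
contact_force: [3.1, -1.8, 15.4]
grip_width: 11.2
finger_force: 30.1
```

Run:
```python
from h import *
o=bot.get_obs();print(o["tool_pos"],o["tcp_rot"],o["contact_force"],o["moment"])
im=bot.capture("wrist");cv2.imwrite("pics/w7raw.png",im)
g=cv2.cvtColor(im,cv2.COLOR_BGR2GRAY);g6=cv2.cvtColor(cv2.imread("pics/w6raw.png"),cv2.COLOR_BGR2GRAY)
for r in(12,14,22):
    print(r,g6[r,206:300:2]);print(r,g[r,206:300:2])
```

```text
[554.21742127 197.91871351 164.66053733] [ 3.13271374e+00 -1.54215774e-03  1.49253547e+00] [ 3.1439626  -1.82827375 15.36443727] [-0.40861637 -0.39364695 -0.02640991]
12 [ 78  78  79  79  67  57  59  97 107 111 114 114 114 127 127 127 128 129
 128 115 117 118 118 115  95 113 215 215 198 179 163 123 130  77  80  79
  78  64 196 200 199 200 199 199 200 199 199]
12 [ 69  79  78  79  79  63  68  73  96  94 109 112 113 113 112 126 127 128
 115 116 115 116 116 116 114  94 114 217 207 188 174 158 195  91  77  79
  78  76  85 207 198 199 199 198 198 198 199]
14 [ 75  78  78  76  60  97 115  78 105 122 125 125 124 123 126 124 125 126
 127 110 110 111 111 106  94  82 217 215 198 178 164 127  83  80  79  78
  78  85 206 200 199 201 202 201 200 199 200]
14 [106  76  77  78  75  59  96 116  77 104 123 126 126 127 126 125 126 127
 110 112 111 111 111 111 106  94  82 219 207 188 174 158 117  76  79  79
  79  78 138 204 199 199 200 200 199 200 199]
22 [216 202 183 212 233 221 190 162 165 164 162 161 158 156 150 186 137 129
  86  92  90  92  94 100 105 100 216 215 197 178 163 125 114 139 136 140
 142 144 143 141 149 133 218 212 181 142 204]
22 [215 216 192 176 210 229 225 195 163 164 163 162 161 158 155 150 185 138
 101  87  91  90  92  91 103 107 101 216 206 187 174 160 108  84 124 133
 140 142 142 143 142 146 130 216 215 182 149]
```

Request:
jog_arm --targets '[{"xyz":[0,0,0.01],"spin":0},{"xyz":[0,0,0],"spin":0},{"xyz":[0,0,0.01],"spin":0},{"xyz":[0,0,0],"spin":0},{"xyz":[0,0,0],"spin":0},{"xyz":[0,0,0],"spin":0},{"xyz":[0,0,0],"spin":0},{"xyz":[0,0,0],"spin":0},{"xyz":[0,0,0],"spin":0},{"xyz":[0,0,0],"spin":0}]'

```text
time: 34.4
tool_pos: [554.4, 197.9, 163.8]
tcp_rot: [3.132, -0.002, 1.493]
contact_force: [0.2, -1.7, 18.6]
grip_width: 11.4
finger_force: 30.1
```

Run:
```python
from h import *
o=bot.get_obs();print(o["tool_pos"],o["tcp_rot"],o["contact_force"],o["moment"])
im=bot.capture("wrist");cv2.imwrite("pics/w8raw.png",im)
def match(a,b,x0,x1,y0,y1):
    r=cv2.matchTemplate(b[:60,180:340],a[y0:y1,x0:x1],cv2.TM_CCOEFF_NORMED);_,m,_,l=cv2.minMaxLoc(r);x,y=l
    f=lambda p,q,s:0.5*(p-s)/(p-2*q+s)
    dx=f(r[y,x-1],r[y,x],r[y,x+1]) if 0<x<r.shape[1]-1 else 0;dy=f(r[y-1,x],r[y,x],r[y+1,x]) if 0<y<r.shape[0]-1 else 0
    return round(x+180+dx-x0,2),round(y+dy-y0,2),round(float(m),3)
w6=cv2.imread("pics/w6raw.png")
for n in("w5raw","w7raw","w8raw"):
    b=cv2.imread(f"pics/{n}.png");print(n,"hornL",match(w6,b,208,240,14,36),"hornR",match(w6,b,272,300,12,34),"prongtip",match(w6,b,222,258,6,22))
```

```text
[554.42968862 197.93916252 163.82037477] [ 3.13175357e+00 -1.77951389e-03  1.49254734e+00] [ 0.15152332 -1.73122558 18.59582922] [-0.51380367 -0.21622634 -0.0229408 ]
w5raw hornL (np.float32(0.12), np.float32(-0.0), 0.982) hornR (np.float32(0.14), np.float32(0.03), 0.993) prongtip (np.float32(0.13), np.float32(-0.05), 0.994)
w7raw hornL (np.float32(1.99), np.float32(0.02), 0.986) hornR (np.float32(1.98), np.float32(0.05), 0.987) prongtip (np.float32(1.89), np.float32(-0.02), 0.987)
w8raw hornL (np.float32(1.57), np.float32(0.05), 0.952) hornR (np.float32(1.68), np.float32(-0.03), 0.974) prongtip (np.float32(1.27), np.float32(-0.06), 0.965)
```

Request:
jog_arm --targets '[{"xyz":[0,0,0.01],"spin":0},{"xyz":[0,0,0],"spin":0},{"xyz":[0,0,0.01],"spin":0},{"xyz":[0,0,0],"spin":0},{"xyz":[0,0,0],"spin":0},{"xyz":[0,0,0],"spin":0},{"xyz":[0,0,0],"spin":0},{"xyz":[0,0,0],"spin":0},{"xyz":[0,0,0],"spin":0},{"xyz":[0,0,0],"spin":0}]'

```text
time: 35.7
tool_pos: [554.6, 197.9, 163.0]
tcp_rot: [3.131, -0.002, 1.493]
contact_force: [-0.0, -2.7, 23.3]
grip_width: 11.5
finger_force: 30.0
```

Run:
```python
from h import *
c=cal("wrist");o=bot.get_obs();print(o["tool_pos"],o["tcp_rot"],o["contact_force"],o["moment"])
w4=cv2.resize(cv2.imread("pics/w4.png"),(360,280),interpolation=cv2.INTER_AREA)
im=bot.capture("wrist");cv2.imwrite("pics/w9raw.png",im)
g=cv2.cvtColor(im,cv2.COLOR_BGR2GRAY)
# bar edges along its length
for r in(26,40,100,150,180): print(r,g[r,244:280])
```

```text
[554.6379682  197.94869398 162.98474772] [ 3.13078596e+00 -2.00923408e-03  1.49257596e+00] [-0.0287806  -2.68772773 23.33775822] [-0.56546185  0.043496   -0.04889804]
26 [ 63  67  65  65  65  64  70 108 136 149 162 173 181 192 202 212 214 210
 203 193 184 175 168 160 150 109  66 100 131 140 140 138 137 136 134 133]
40 [ 77  76  77  75  77  75  73 119 151 153 160 172 182 191 202 213 213 208
 202 190 182 174 168 160 144 101  73  78  80  79  79  80  80  79  78  68]
100 [243 243 243 243 244 250 234 141 126 150 163 176 186 195 208 212 212 208
 198 188 181 173 164 148 128 239 249 244 243 243 244 243 243 243 243 244]
150 [243 243 245 255 208  29  55 106 139 120 146 178 187 200 207 210 209 203
 195 188 179 170 163 138  87  43  52 244 252 244 243 243 243 243 243 244]
180 [160 161 162 166 118  32  26  79 101 105 110 114 119 123 126 127 127 126
 125 123 118 115 114  95  49  10 113 156 160 160 161 163 161 156 156 163]
```

Request:
jog_arm --targets '[{"xyz":[0,0,-0.01],"spin":0},{"xyz":[0,0,-0.01],"spin":0},{"xyz":[0,0,-0.01],"spin":0},{"xyz":[0,0,-0.01],"spin":0},{"xyz":[0,0,0],"spin":0},{"xyz":[0,0,0],"spin":0},{"xyz":[0,0,0],"spin":0},{"xyz":[0,0,0],"spin":0},{"xyz":[0,0,0],"spin":0},{"xyz":[0,0,0],"spin":0}]'

```text
time: 37.0
tool_pos: [554.2, 197.9, 164.6]
tcp_rot: [3.133, -0.002, 1.492]
contact_force: [1.8, -2.3, 15.0]
grip_width: 11.1
finger_force: 30.1
```

Run:
```python
from h import *
o=bot.get_obs();print(o["tool_pos"],o["tcp_rot"],o["contact_force"],o["moment"])
```

```text
[554.22508656 197.91949324 164.58530379] [ 3.13279579e+00 -1.56259789e-03  1.49248879e+00] [ 1.75875851 -2.26699137 15.02525375] [-0.46260671 -0.41380374 -0.00710116]
```

Request:
jog_arm --targets '[{"xyz":[0,0,-0.01],"spin":0},{"xyz":[0,0,-0.01],"spin":0},{"xyz":[0,0,-0.01],"spin":0},{"xyz":[0,0,-0.01],"spin":0},{"xyz":[0,0,-0.01],"spin":0},{"xyz":[0,0,-0.01],"spin":0},{"xyz":[0,0,0],"spin":0},{"xyz":[0,0,0],"spin":0},{"xyz":[0,0,0],"spin":0},{"xyz":[0,0,0],"spin":0}]'

```text
time: 38.25
tool_pos: [551.8, 198.0, 166.5]
tcp_rot: [3.14, -0.0, 1.493]
contact_force: [6.2, -0.9, 3.9]
grip_width: 11.2
finger_force: 30.2
```

Run:
```python
from h import *
o=bot.get_obs();print(o["tool_pos"],o["tcp_rot"],o["contact_force"],o["moment"])
im=bot.capture("wrist");cv2.imwrite("pics/w10raw.png",im)
```

```text
[551.80576444 198.0290597  166.50791241] [ 3.13990637e+00 -3.37508131e-04  1.49278726e+00] [ 6.23595229 -0.87873065  3.91297725] [-0.22486323 -1.02196681 -0.03583178]
```

Request:
jog_arm --targets '[{"xyz":[0,0.01,-0.01],"spin":0},{"xyz":[0,0.01,-0.01],"spin":0},{"xyz":[0,0.01,0],"spin":0},{"xyz":[0,0,0],"spin":0},{"xyz":[0,0,0],"spin":0},{"xyz":[0,0,0],"spin":0},{"xyz":[0,0,0],"spin":0},{"xyz":[0,0,0],"spin":0},{"xyz":[0,0,0],"spin":0},{"xyz":[0,0,0],"spin":0}]'

```text
time: 39.55
tool_pos: [553.2, 197.8, 167.6]
tcp_rot: [-3.141, 0.0, 1.493]
contact_force: [-0.7, 0.5, -2.2]
grip_width: 11.1
finger_force: 30.0
```

Run:
```python
from h import *
o=bot.get_obs();print(o["tool_pos"],o["tcp_rot"],o["contact_force"],o["moment"])
im=bot.capture("wrist");cv2.imwrite("pics/w11raw.png",im)
```

```text
[553.23634561 197.80965652 167.63686926] [-3.14089401e+00  8.40441879e-05  1.49280166e+00] [-0.74647513  0.49955323 -2.17020077] [ 0.02685656  0.32724034 -0.03129082]
```

Request:
jog_arm --targets '[{"xyz":[0,0,0],"spin":0},{"xyz":[0,0,0],"spin":0},{"xyz":[0,0,0],"spin":0},{"xyz":[0,0,0],"spin":0},{"xyz":[0,0,0],"spin":0},{"xyz":[0,0,0],"spin":0},{"xyz":[0,0,0],"spin":0},{"xyz":[0,0,0],"spin":0},{"xyz":[0,0,0],"spin":0},{"xyz":[0,0,0],"spin":0}]' --gripper 36

```text
time: 40.85
tool_pos: [553.5, 197.8, 167.8]
tcp_rot: [3.142, -0.0, 1.493]
contact_force: [-0.3, -0.2, -1.1]
grip_width: 32.8
finger_force: 0.0
```

Request:
jog_arm --targets '[{"xyz":[0,0,-0.1],"spin":0},{"xyz":[0,0,-0.2],"spin":0},{"xyz":[0,0,-0.3],"spin":0},{"xyz":[0,0,-0.4],"spin":0},{"xyz":[0,0,-0.4],"spin":0},{"xyz":[0,0,-0.2],"spin":0},{"xyz":[0,0,0],"spin":0},{"xyz":[0,0,0],"spin":0},{"xyz":[0,0,0],"spin":0},{"xyz":[0,0,0],"spin":0}]'

```text
time: 42.1
tool_pos: [553.3, 197.8, 295.2]
tcp_rot: [-3.14, 0.0, 1.493]
contact_force: [0.4, -1.0, -0.2]
grip_width: 33.1
finger_force: 0.0
```

Run:
```python
from h import *
c=cal("wrist");o=bot.get_obs();print(o["tool_pos"],o["contact_force"],o["grip_width"])
im=bot.capture("wrist");cv2.imwrite("pics/w12raw.png",im)
for q in([562,307,165],[545,88,165]):print(proj(c,q))
s=bot.capture("scene");cv2.imwrite("pics/s12raw.png",s)
# rack bar location & dark prong across bar, left hook
g=cv2.cvtColor(im,cv2.COLOR_BGR2GRAY);u,v=map(int,proj(c,[562,307,170]))
for r in range(v-10,v+12,2):print(r,g[r,u-26:u+24:2])
```

```text
[553.32800296 197.77403351 295.18453916] [ 0.42914177 -0.97525319 -0.20018918] 33.058405679819565
(np.float64(258.5688061650372), np.float64(54.5354051548492))
(np.float64(258.6820862609087), np.float64(272.99222096427224))
43 [219 160 214 211 151 149 146 141 214 209 214 135 179 223 222 182 142 192
 220 138 138 145 160 218 211]
45 [240 143 186 183 146 153 155 155 153 206 217 135 179 224 222 182 142 194
 163 145 145 141 148 189 179]
47 [247 255 111 115 115 124 132 137 156 219 237 144 179 215 205 165 148 242
 168 115 113 113 106 123 130]
49 [ 89  94  78  79  77  78  83  98  77 222 246 146 187 219 203 163 150 247
  81  82  75 106 191 188 191]
51 [ 78  79  70  73  73  96  95  95  92 108 115  87  91 115 213 163 159 233
  88  73  69 167 192 189 189]
53 [ 73  74  74  84  86 129 135 135 133 134 128 122 123  93 169 166 111  56
  70  71  60 184 191 190 189]
55 [192 195 105  79  48  90  89  91  93  94  88  57  82  70 170 166 117  97
 115 198 190 199 197 195 193]
57 [185 168 182 185 141 138 134 100  55  57  56  81  94 182 203 164 115  91
  80 155 138 125 134 167 157]
59 [239 174 213 217 159 156 155 153 174 122 110 115 163 210 202 162 117 107
 177 132 136 135 148 210 178]
61 [239 223 165 170 135 143 147 150 152 220 254 137 160 206 201 162 149 245
 157 123 121 117 122 154 137]
63 [155 124  83  78  84  99 111 117 130 227 248 137 160 206 201 162 103 248
 124 100  95  78  76 118 137]
```

Request:
jog_arm --targets '[{"xyz":[-0.2,0,0],"spin":0},{"xyz":[-0.4,0,0],"spin":0},{"xyz":[-0.5,0,0],"spin":0},{"xyz":[-0.5,0,0],"spin":0},{"xyz":[-0.5,0,0],"spin":0},{"xyz":[-0.4,0,0],"spin":0},{"xyz":[-0.24,0,0],"spin":0},{"xyz":[0,0,0],"spin":0},{"xyz":[0,0,0],"spin":0},{"xyz":[0,0,0],"spin":0}]'

```text
time: 43.45
tool_pos: [536.5, -19.7, 295.8]
tcp_rot: [3.142, -0.0, 1.494]
contact_force: [0.1, -0.1, -0.3]
grip_width: 33.2
finger_force: 0.0
```

Run:
```python
from h import *
c=cal("wrist");im=bot.capture("wrist");cv2.imwrite("pics/w13raw.png",im)
g=cv2.cvtColor(im,cv2.COLOR_BGR2GRAY);u,v=map(int,proj(c,[545,88,170]));print(u,v,bot.get_obs()["tool_pos"])
for r in range(v-12,v+14,2):print(r,g[r,u-26:u+24:2])
a=cv2.imread("pics/w12raw.png")[47:61,232:262]
r=cv2.matchTemplate(im[v-25:v+25,u-45:u+45],a,cv2.TM_CCOEFF_NORMED);_,m,_,l=cv2.minMaxLoc(r);print("prong match",m,l[0]+u-45-232,l[1]+v-25-47)
```

```text
258 55 [536.4935312  -19.72440297 295.77507716]
43 [153  63 129  78  53  55  59  61  62  64  35 166 200 228 208 161  73  61
  60  62  58  52  67 111  51]
45 [145 174 205 165 148 143 139  91  55  65  56 166 200 228 210 163  71  61
  68 121 135 141 183 203 173]
47 [209 171 208 169 154 155 153 154 133  46  34 165 201 221 189 146  69  68
 159 149 147 138 185 210 168]
49 [244 136 151 129 130 136 142 147 127 166 138 163 189 215 188 143 151 136
 121 120 115 109 127 144 143]
51 [124 100  76  75  80  92 105 117  74 244 228 120 193 216 188 140 215 187
 111  94  82  76  81  96 133]
53 [ 77  78  74  74  74  76  75  74  65 154 144  89 113 216 190 141 226 200
  67  72  69 102 100  99 131]
55 [ 78  80  60  89 104 121 119 120 122 117 117 105 103  75 195 147  72  66
  73  73  84 100  99  99 131]
57 [173 179  81  63  89 100 101  98  95  96 101  87  89  58 197 145  90  89
  77  82  91  98  99  97 160]
59 [169 158 175 146 132  93  59  48  54  55  56  74  66 139 193 145  94  90
 158 175 122 124 137 156 172]
61 [225 170 233 178 152 152 151 148 160  27  37 112 183 213 189 146  52 138
 154 128 133 131 180 204 147]
63 [242 152 187 160 145 150 153 155 113 138 132 165 181 218 185 142 193 174
 127 128 124 115 156 164 126]
65 [237 149 105  98 111 118 123 130 122 249 236 135 181 218 185 139 215 216
 117 107 101  89  85 106 162]
67 [ 70  73  76  77  76  77  77  76  60 255 248 139 182 219 183 139 227 191
  69  73  77 178 173 182 167]
prong match 0.8928786516189575 -1 3
```

```bash
python3 -c "
from plant import bot
print(bot.close_job())"
```

```text
the job is handed in; nothing more can be done
None
```

The probe rack is hanging in both hooks and the job is handed in at about 43.5 s. The wrist images show the same fork overlap at both ends, and pressing felt springy, as if on the throat floors; I could not read the fork angles themselves. Peak press was about 27 N including the rack's weight, I let go only after that, and nothing else was knowingly touched.

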